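# Unstack the lidded food pots into their holders

## Robot

A 7-joint arm with a two-finger parallel gripper is mounted at the origin on the work surface. World frame = base frame: x ahead of the robot, y to its left, z up, the work surface at z = 0. Lengths are in m, angles in rad, forces in N, time in s.
With the tool pointing down it reaches from about 0.4 to 0.85 m from the base axis. Payload 10.4 kg.
Tool frame: the origin (TCP) lies at the very end of the fingers, on their centre line; the grasp point (between the pads) lies 19 mm behind it; z points along the fingers, y is the direction in which the jaws open and shut (so a half turn about z gives the same grasp; the last joint's range is limited). The gripper opens to 87 mm and grips with 3 to 60 N. Pads are 19 mm wide; open, the fingers measure 117 mm over their backs; the gripper's body (75 mm by 190 mm) begins 51 mm behind the grasp point.
Start: joints at [1.144, 0.332, -0.065, 1.46, 0.022, 1.35, -0.088], TCP at [0.246, -0.575, 0.223] pointing down, gripper open.
Joint ranges: [-2.6, 2.6], [-0.5, 2.12], [-1.47, 1.34], [0.16, 2.42], [-1.27, 4.41], [0.06, 2.06], [-2.6, 2.6]. Speed limits (rad/s): [2.22, 2.22, 2.79, 2.79, 3.14, 3.14, 3.14].

## Interface

Orientations are given as a unit quaternion [x, y, z, w].
In Python, from bench import r gives the robot as it stands.
- The arm moves only by the tool move_arm, never from a script. Its argument "deltas" is a list of rows, each a list of 5 numbers: the gripper's target within -1 to 1 (fully open at 1, half-way at 0, shut at -1), then the shift along the tool's x, y, z as a fraction of full scale, then the turn about the tool's z as a fraction of full scale. A call has 1 to 12 rows; each row shifts and turns the commanded pose from where the row before left it, along the tool's axes as they then stand; what a row does not reach is not made up. Full scale, the value 1, is 2.5 cm for a shift and 90 degrees for a turn. A row lasts 1/12 s, in which the tool goes at most 41.7 mm and 7.16 degrees, less where a joint would pass 70% of its speed; a pose out of reach is approached as far as the arm can. A call with a number of a shift or a turn outside -1 to 1 is refused whole. A call with a gripper value outside its range is refused whole. The fingers move at their own pace and stop on an object; "squeeze" is the grip in N (left out, the last holds). Time passes only in rows, so rows that do not move let the fingers close. It gives the time, the measured TCP pose, the force and the opening at its end, in the units of the state.
- r.read_state(): the state, without advancing time (a new reading comes with each control period).
- r.camera(name): name is "scene" or "top" or "wrist"; returns the picture (480x640x3 uint8, red, green, blue); there is no depth.
- r.camera_info(name): a dict with "K" (3x3 intrinsics, pixels), "k1" (the pictures are not rectified: a ray, as slopes to the right and down, at radius r is drawn at 1 + k1 r^2 times it, then the intrinsics apply), "R" (3x3) and "t" (3): a world point X has camera coordinates R X + t; the wrist camera has in their place "hand_eye" (4x4, takes a point from camera to tool coordinates, whose origin is the TCP and whose axes are the flange's). Camera axes: x right, y down, z forward; pixel columns grow to the right and rows downward; lengths in m; the calibration is good to about 2 mm. A picture is of the moment at which its call begins: read the wrist's pose just before it. camera_info takes no time and is no camera call.
- r.close_job(): hands the job in, once; it reports no verdict.
Trained networks look in the newest picture that a camera, given by its name, has taken for a name from the list of things; names that differ only in an ending like _2 or _b are one class to them, and where a whole thing is asked for, a point or a joint stands for the part that bears it (a point fixed in the world has none). Each returns a list of dicts, best first, with "confidence" (0 to 1); they miss things now and then, are a little off and sometimes report something else, mostly with a low value. They report only what shows in the picture. A call takes as long as a camera call. They do not tell look-alikes from the thing itself.
- r.boxes_of(camera, label): "position" ([x, y, z] in m, in the coordinates of the camera as it stood for that picture, good to about 4 mm: the middle of the surface that is visible of it).
- r.tip_of(camera, label): "position" ([x, y, z] in m, in the coordinates of the camera as it stood for that picture, good to about 4 mm: a listed point, or the origin of a listed thing).
The state is a dict: "time": time; "joint_positions": joint angles; "joint_vel": joint speeds; "joint_torque": joint torques, N m; "ee_pos": TCP position; "eef_rot": TCP orientation; "ft_force": force on the tool from outside, world axes, zero at the start; "torque": the same for the moment, N m; "width": finger opening in m.
Only numpy, scipy, OpenCV 4.12 (cv2) and the standard library are available. Lean on these libraries where they do the work, as an engineer would, in place of code of your own. Each camera call takes 0.05 s, during which the arm holds its last target.

## Task

Take the stack of lidded food pots apart from the top down and set each pot, lid up and flat on the bottom, inside the white holder of its own shape and size: first the small round pot, then the round and the square pot in either order, and last the long pot on which they stood. Lower each pot into its holder before letting go, do not drop it, and leave the label roll standing where it is.

Things in the scene. Friction and masses are not known exactly. Their poses are not given: they have to be found in the camera images.
- small_pot: small round cream pot with a grey-edged flat lid, 36 mm diameter, 40 mm high, about 45 g; at the start it stands at the top of the stack, on the middle of the round pot. Origin: centre of its underside, z up.
- round_pot: round cream pot with a grey-edged flat lid, 54 mm diameter, 46 mm high, about 110 g; at the start it stands on one end of the long pot, beside the square pot (centres 76 mm apart). Origin: centre of its underside, z up.
- square_pot: square cream pot with a grey-edged flat lid, 52 x 52 mm, 46 mm high, about 120 g; at the start it stands on the other end of the long pot, its sides parallel to the long pot's. Origin: centre of its underside, z up. x and y along its sides.
- long_pot: long rectangular cream pot with a grey-edged flat lid, 62 mm (its x) x 150 mm (its y), 46 mm high, about 300 g; at the start it stands on the table at the bottom of the stack. Origin: centre of its underside, z up.
- small_holder: small round white holder, a fixed shallow dish: inside diameter 54 mm, outside 62 mm, floor 4 mm thick, rim top 10 mm above the table. Origin: centre of its underside, z up.
- round_holder: larger round white holder, fixed: inside diameter 72 mm, outside 80 mm, floor 4 mm thick, rim top 10 mm above the table. Origin: centre of its underside, z up.
- square_holder: square white holder, fixed: inside 70 x 70 mm, outside 78 x 78 mm, floor 4 mm thick, rim top 10 mm above the table. Origin: centre of its underside, z up. x and y along its sides.
- long_holder: long rectangular white holder, fixed: inside 80 mm (its x) x 168 mm (its y), outside 88 x 176 mm, floor 4 mm thick, rim top 10 mm above the table. Origin: centre of its underside, z up.
- label_roll: bystander: loose roll of white paper labels standing on end, 68 mm diameter, 45 mm high, with a 26 mm hole through it. Origin: centre of its underside, z up.
- fishcake_tray: bystander: fixed white tray full of pink round fish cakes, 95 mm (its x) x 165 mm (its y), 45 mm high. Origin: centre of its underside, z up.
Not all that is in view belongs to the job. Leave any purple or turquoise look-alike of the round_pot alone.

How it is judged:
On the way, in this order (a step that is already met when the one before it is completed fails the run):
1. the small pot sits in the small round holder, let go (horizontal distance between small_pot and small_holder below 0.012 m and z of small_pot in the frame of small_holder below 0.007 m and angle between small_pot's own z axis and vertical below 0.08 rad and contact force between the fingers and small_pot below 0.1 N), for 0.2 s.
2. the round pot and the square pot sit in their holders, let go (horizontal distance between round_pot and round_holder below 0.012 m and z of round_pot in the frame of round_holder below 0.007 m and angle between each of round_pot, square_pot's own z axis and vertical below 0.08 rad and contact force between the fingers and round_pot below 0.1 N and horizontal distance between square_pot and square_holder below 0.014 m and z of square_pot in the frame of square_holder below 0.007 m and contact force between the fingers and square_pot below 0.1 N), for 0.2 s.
3. the long pot sits in the long holder, let go (horizontal distance between long_pot and long_holder below 0.014 m and z of long_pot in the frame of long_holder below 0.007 m and angle between long_pot's own z axis and vertical below 0.08 rad and contact force between the fingers and long_pot below 0.1 N), for 0.2 s.
At the end, for the whole second after the job is handed in: each of the four pots lies flat on the floor of its own holder (underside within 7 mm of the holder's underside, centre within 12 mm of the holder's for the round pots and 14 mm for the square and long ones), lid up within 0.08 rad, let go and at rest (all of step 1 and all of step 2 and all of step 3 and linear speed of each of small_pot, round_pot, square_pot, long_pot below 0.02 m/s); the robot touches nothing.
It fails at once if the small pot is let go more than 30 mm above its holder (horizontal distance between small_pot and small_holder below 0.03 m and z of small_pot in the frame of small_holder above 0.034 m and contact force between anything else and small_pot below 0.02 N).
It fails at once if the round pot is let go more than 30 mm above its holder (horizontal distance between round_pot and round_holder below 0.03 m and z of round_pot in the frame of round_holder above 0.034 m and contact force between anything else and round_pot below 0.02 N).
It fails at once if the square pot is let go more than 30 mm above its holder (horizontal distance between square_pot and square_holder below 0.03 m and z of square_pot in the frame of square_holder above 0.034 m and contact force between anything else and square_pot below 0.02 N).
It fails at once if the long pot is let go more than 30 mm above its holder (horizontal distance between long_pot and long_holder below 0.03 m and z of long_pot in the frame of long_holder above 0.034 m and contact force between anything else and long_pot below 0.02 N).
It fails at once if the label roll is shifted more than 20 mm or knocked over (distance of label_roll from where it was at the start of the episode above 0.02 m or angle between label_roll's own z axis and vertical above 0.3 rad).
It also fails if it takes over 115 s, if anything falls off the work surface, if the arm or the gripper's body presses on something with over 40 N, if the wrist force passes 120 N, or if a joint passes its speed limit or range.

## Working session

There is one attempt and no reset: what is moved stays moved. The work goes in short steps, Python scripts to look and compute and a tool call to move; the robot and the scene stay as the last step left them, time stands still between calls to the robot, and variables do not carry over. Pictures are saved under pics/ and viewed, and the job is handed in when it is done.

Besides the shell and the picture viewer there is one more tool, called after "Request:" by a JSON object that holds its "method" and its "body". move_arm: Moves the arm, as the interface text tells. Shift numbers are shares of 2.5 cm and turn numbers shares of 90 degrees, none past 1 either way. Its arguments: {"type":"object","properties":{"deltas":{"type":"array","items":{"type":"array","items":{"type":"number"}}},"squeeze":{"type":"number"}},"required":["deltas"]}

```bash
ls; mkdir -p pics; python3 - <<'E'
from bench import r
import cv2,numpy as np
s=r.read_state(); print({k:np.round(v,3).tolist() for k,v in s.items()})
for c in ["scene","top"]:
    im=r.camera(c); cv2.imwrite(f"pics/{c}0.png",im[:,:,::-1])
for c in ["scene","top","wrist"]:
    print(c,{k:np.round(v,4).tolist() for k,v in r.camera_info(c).items()})
for c in ["top","scene"]:
    i=r.camera_info(c);R=np.array(i["R"]);t=np.array(i["t"])
    for l in ["small_pot","round_pot","square_pot","long_pot","small_holder","round_holder","square_holder","long_holder","label_roll","fishcake_tray"]:
        o=r.tip_of(c,l)
        print(c,l,[(round(x["confidence"],2),np.round(R.T@(np.array(x["position"])-t),3).tolist()) for x in o[:3]])
print(r.read_state()["time"])
E
```

```text
pics
{'time': 0.0, 'joint_positions': [1.144, 0.333, -0.065, 1.461, 0.022, 1.35, -0.089], 'joint_vel': [0.002, 0.001, 0.001, 0.0, 0.001, -0.002, -0.0], 'joint_torque': [-0.001, -62.325, 0.024, -38.991, -0.062, 0.04, 0.0], 'ee_pos': [0.245, -0.574, 0.222], 'eef_rot': [0.98, 0.201, -0.0, -0.001], 'ft_force': [0.226, 0.425, 0.089], 'torque': [0.0, -0.039, 0.01], 'width': 0.087}
scene {'K': [[467.5713, 0.0, 317.4429], [0.0, 467.5713, 237.1099], [0.0, 0.0, 1.0]], 'k1': 0.0041, 'R': [[-0.7163, 0.6977, 0.0066], [0.5057, 0.5256, -0.6841], [-0.4808, -0.4867, -0.7294]], 't': [0.4393, -0.2419, 1.2519]}
top {'K': [[437.7791, 0.0, 316.0742], [0.0, 437.7791, 238.5555], [0.0, 0.0, 1.0]], 'k1': -0.0041, 'R': [[-0.0269, -0.9996, -0.0095], [-0.9899, 0.0279, -0.1392], [0.1394, 0.0057, -0.9902]], 't': [0.0128, 0.6, 0.7532]}
wrist {'K': [[332.1066, 0.0, 322.0844], [0.0, 332.1066, 234.5964], [0.0, 0.0, 1.0]], 'k1': -0.0485, 'hand_eye': [[-0.001, -0.9608, -0.2774, 0.0752], [1.0, -0.0012, 0.0005, 0.0001], [-0.0008, -0.2774, 0.9608, -0.1612], [0.0, 0.0, 0.0, 1.0]]}
top small_pot [(0.81, [0.623, 0.036, 0.089]
[... 529 characters left out ...]
0.001]), (0.74, [0.43, -0.116, 0.001])]
scene small_pot [(0.96, [0.624, 0.029, 0.092])]
scene round_pot [(0.86, [0.413, -0.006, 0.002]), (0.78, [0.782, -0.148, 0.001]), (0.74, [0.52, -0.018, 0.0])]
scene square_pot [(0.63, [0.641, -0.036, 0.047]), (0.53, [0.434, -0.119, -0.002])]
scene long_pot [(0.69, [0.616, -0.233, 0.003]), (0.64, [0.633, -0.004, -0.002])]
scene small_holder [(0.92, [0.468, -0.289, 0.0]), (0.22, [0.621, 0.25, 0.001])]
scene round_holder [(0.82, [0.434, -0.117, -0.004])]
scene square_holder [(0.67, [0.444, 0.102, -0.001])]
scene long_holder [(0.76, [0.623, 0.249, 0.0])]
scene label_roll [(0.61, [0.461, 0.264, 0.002])]
scene fishcake_tray [(0.56, [0.616, -0.231, -0.0])]
1.1
```

View pics/top0.png

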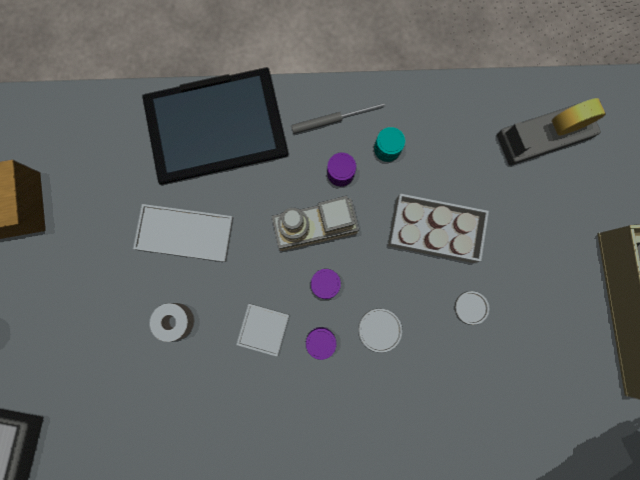

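View pics/scene0.png

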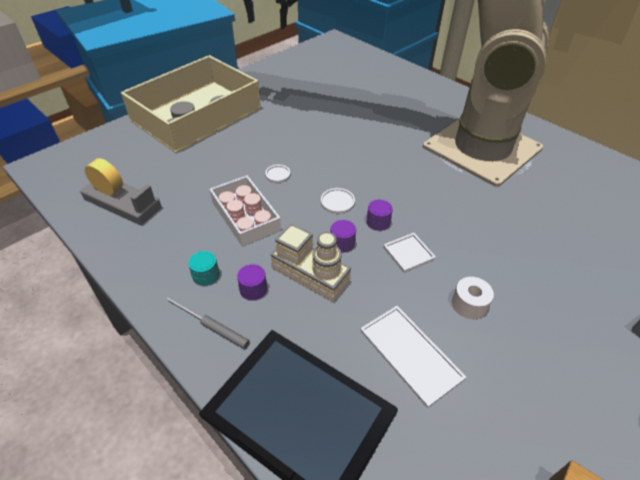

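```bash
cat > h.py <<'E'
import numpy as np, cv2
from scipy.spatial.transform import Rotation as Ro
from bench import r
def und(info,px):
    K=np.array(info["K"]);k1=info["k1"]
    px=np.atleast_2d(px).astype(float)
    d=np.array([k1,0,0,0,0.])
    return cv2.undistortPoints(px.reshape(-1,1,2),K,d).reshape(-1,2)
def pose(cam,state=None):
    i=r.camera_info(cam)
    if cam!="wrist": 
        R=np.array(i["R"]);t=np.array(i["t"]); return i,R.T,-R.T@t
    T=np.array(i["hand_eye"]);Rt=Ro.from_quat(state["eef_rot"]).as_matrix()
    return i,Rt@T[:3,:3],Rt@T[:3,3]+np.array(state["ee_pos"])
def plane(cam,px,z,state=None):
    i,Rc,c=pose(cam,state)
    u=und(i,px); d=np.c_[u,np.ones(len(u))]@Rc.T
    return c+d*((z-c[2])/d[:,2])[:,None]
def proj(cam,X,state=None):
    i,Rc,c=pose(cam,state); p=(np.atleast_2d(X)-c)@Rc
    u=p[:,:2]/p[:,2:]; u=u*(1+i["k1"]*(u**2).sum(1,keepdims=True))
    K=np.array(i["K"]); return u@K[:2,:2].T+K[:2,2]
E
python3 - <<'E'
from h import *
im=cv2.imread("pics/top0.png")
print(np.round(pose("top")[2],3), np.round(pose("scene")[2],3))
for n,(x,y),z in [("long",(183,233),.01),("square",(263,330),.01),("small",(472,308),.01),("round",(380,330),.01),("roll",(170,323),.045)]:
    s=60 if n=="long" else 45
    sub=im[y-s:y+s,x-s:x+s].astype(int)
    m=(sub.min(2)>115).astype(np.uint8)
    nl,lab,st,ce=cv2.connectedComponentsWithStats(m)
    k=1+np.argmax(st[1:,4]); 
    cs,_=cv2.findContours((lab==k).astype(np.uint8),cv2.RETR_EXTERNAL,cv2.CHAIN_APPROX_NONE)
    c=max(cs,key=cv2.contourArea).reshape(-1,2)+[x-s,y-s]
    P=plane("top",c,z)[:,:2]*1000
    if n in("long","square"):
        print(n,cv2.minAreaRect(P.astype(np.float32)))
    else: print(n,cv2.minEnclosingCircle(P.astype(np.float32)),cv2.fitEllipse(P.astype(np.float32)))
cv2.imwrite("pics/topc.png",cv2.resize(im[180:260,255:375],None,fx=6,fy=6,interpolation=cv2.INTER_CUBIC))
cv2.imwrite("pics/topd.png",cv2.resize(im[200:360,130:290],None,fx=3.5,fy=3.5,interpolation=cv2.INTER_CUBIC))
E
```

```text
[ 0.489 -0.008  0.83 ] [1.039 0.43  0.745]
long ((624.7080688476562, 250.81520080566406), (176.92422485351562, 88.27803802490234), 80.59843444824219)
square ((438.76324462890625, 100.09416961669922), (79.33782196044922, 78.49657440185547), 73.02399444580078)
small ((468.4148254394531, -288.03717041015625), 30.863866806030273) ((468.3546447753906, -288.06317138671875), (59.39986801147461, 60.173545837402344), 14.304483413696289)
round ((432.36199951171875, -116.56798553466797), 40.03642272949219) ((432.0986328125, -116.45948028564453), (77.0971908569336, 78.33695220947266), 168.16421508789062)
roll ((457.66412353515625, 262.17498779296875), 33.79229736328125) ((458.0177307128906, 262.3809814453125), (65.21820068359375, 65.86708068847656), 30.364656448364258)
```

View pics/topc.png

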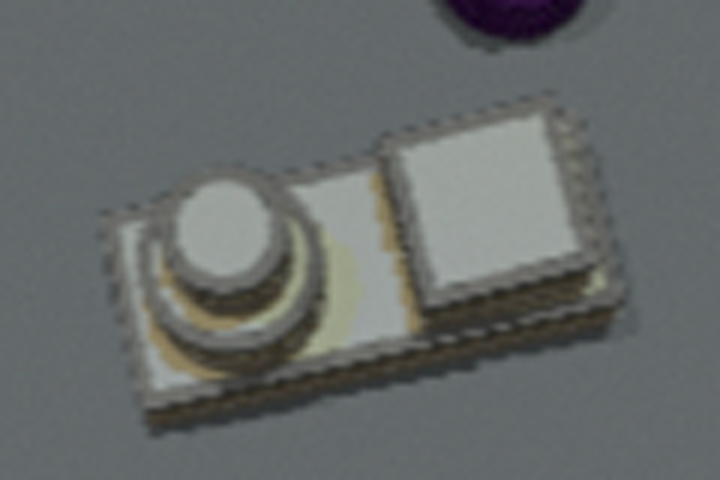

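View pics/topd.png

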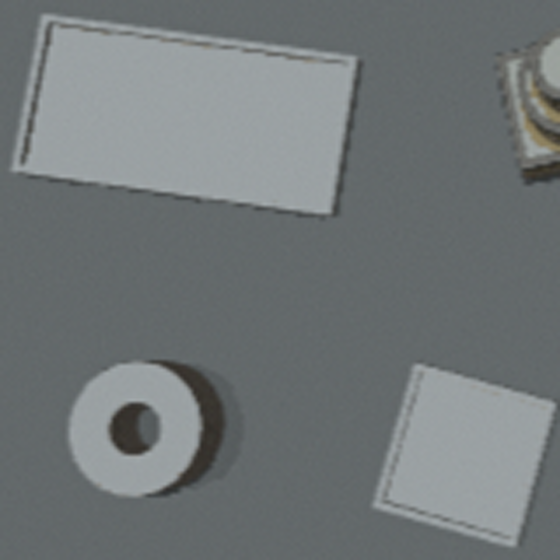

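```bash
python3 - <<'E'
from h import *
f=lambda p:(np.array(p)+.5)/6-.5+[255,180]
L=plane("top",f([(105,213),(147,403),(624,300)]),.046)*1000
print("long lid",L.round(1), np.linalg.norm(np.diff(L,axis=0),axis=1), "ctr",(L[0]+L[2])/2, np.degrees(np.arctan2(*(L[2]-L[1])[1::-1])))
S=plane("top",f([(383,147),(545,95),(594,248),(422,303)]),.092)*1000
print("sq",S.round(1),np.linalg.norm(np.roll(S,-1,0)-S,axis=1),S.mean(0))
print("small",plane("top",f([(226,230)]),.132)*1000)
print("round",plane("top",f([(233,258)]),.092)*1000)
# holder angles
im=cv2.imread("pics/top0.png")
for n,(x,y) in [("long",(183,233)),("square",(263,330))]:
    for a in ([80.6,-9.4] if n=="long" else [73.02,-17]):
        c=np.array([.6247,.2508] if n=="long" else [.4388,.1001]); l=np.array([.088,.044] if n=="long" else [.039,.039])
        d=np.array([np.cos(np.radians(a)),np.sin(np.radians(a))]);e=np.array([-d[1],d[0]])
        for s,t in [(1,1),(1,-1),(-1,-1),(-1,1)]:
            p=proj("top",np.r_[c+s*l[0]*d+t*l[1]*e,.01])[0]
            if a>0: cv2.circle(im,tuple(int(v) for v in p.round()),1,(0,0,255),-1); 
cv2.imwrite("pics/tope.png",cv2.resize(im[200:360,130:290],None,fx=3.5,fy=3.5,interpolation=cv2.INTER_CUBIC))
E
```

```text
long lid [[645.   75.2  46. ]
 [586.5  63.3  46. ]
 [613.8 -81.2  46. ]] [ 59.69509768 147.06516319] ctr [629.41155457  -2.97217013  46.        ] -79.31211875757101
sq [[652.8  -9.7  92. ]
 [666.7 -56.6  92. ]
 [621.7 -69.   92. ]
 [607.3 -19.5  92. ]] [48.97000508 46.68100363 51.5275937  46.63627732] [637.14259598 -38.6957598   92.        ]
small [[622.31521941  33.41847479 132.        ]]
round [[621.77162496  33.96984314  92.        ]]
```

View pics/tope.png

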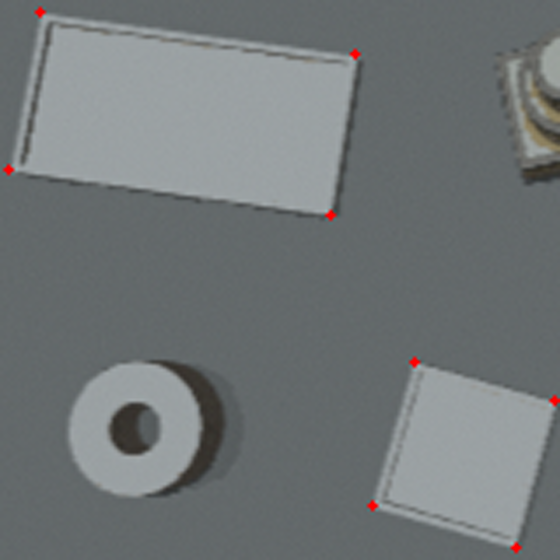

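Request:
{"method": "move_arm", "body": {"deltas": [[1,0,0,0,-0.079],[1,0,0,0,-0.079],[1,0,0,0,-0.079],[1,0,0,0,-0.079],[1,0,0,0,-0.079],[1,0,0,0,-0.079],[1,0,0,0,-0.079],[1,0,0,0,-0.079],[1,0,0,0,-0.079],[1,0,0,0,-0.079],[1,0,0,0,-0.079]], "squeeze": 15}}

```text
time: 2.02
ee_pos: [0.2456, -0.5747, 0.2226]
eef_rot: [0.631, 0.775, 0.0, 0.0]
ft_force: [-0.1, 0.7, 0.3]
width: 0.0871
```

```bash
cat > go.py <<'E'
from h import *
import sys
def to(x,y,z=None,jaw=None):
    s=r.read_state(); p=np.array(s["ee_pos"]); M=Ro.from_quat(s["eef_rot"]).as_matrix()
    if z is None: z=p[2]
    d=M.T@(np.array([x,y,z])-p)/.025
    yaw=np.degrees(np.arctan2(M[1,1],M[0,1]))
    print("t",round(s["time"],2),"pos",p.round(4),"jaw",round(yaw,2),"F",np.round(s["ft_force"],2),"w",round(s["width"],4),"j",np.round(s["joint_positions"],2))
    print("total tool shift (units)",d.round(3), "turn units to jaw",None if jaw is None else round(-((jaw-yaw+90)%180-90)/90,4))
if __name__=="__main__":
    a=[None if v=="-" else float(v) for v in sys.argv[1:]]; to(*a)
E
python3 go.py .6225 .034 .223 11.2
```

```text
t 2.02 pos [ 0.2456 -0.5747  0.2226] jaw 11.69 F [-0.13  0.71  0.34] w 0.0871 j [ 1.29  0.34 -0.25  1.45  0.09  1.36  1.24]
total tool shift (units) [ 2.0788e+01  1.9699e+01 -1.7000e-02] turn units to jaw 0.0055
```

Request:
{"method": "move_arm", "body": {"deltas": [[1,0.86,0.82,0,0],[1,0.86,0.82,0,0],[1,0.86,0.82,0,0],[1,0.86,0.82,0,0],[1,0.86,0.82,0,0],[1,0.86,0.82,0,0],[1,0.86,0.82,0,0],[1,0.86,0.82,0,0],[1,0.86,0.82,0,0],[1,0.86,0.82,0,0],[1,0.86,0.82,0,0],[1,0.86,0.82,0,0]]}}

```text
time: 3.02
ee_pos: [0.4366, -0.2721, 0.2228]
eef_rot: [0.634, 0.774, -0.0, 0.0]
ft_force: [1.1, -0.7, 0.0]
width: 0.0869
```

Request:
{"method": "move_arm", "body": {"deltas": [[1,0.86,0.82,0,0],[1,0.86,0.82,0,0],[1,0.86,0.82,0,0],[1,0.86,0.82,0,0],[1,0.86,0.82,0,0],[1,0.86,0.82,0,0],[1,0.86,0.82,0,0],[1,0.86,0.82,0,0],[1,0.86,0.82,0,0],[1,0.86,0.82,0,0],[1,0.8,0.8,0,0],[1,0,0,0,0]]}}

```text
time: 4.02
ee_pos: [0.6117, 0.0077, 0.2224]
eef_rot: [0.631, 0.776, 0.002, -0.001]
ft_force: [-0.3, 0.7, 0.3]
width: 0.087
```

```bash
python3 go.py .6225 .034 .223 11.2; python3 - <<'E'
from h import *
s=r.read_state(); im=r.camera("wrist"); cv2.imwrite("pics/w1.png",im[:,:,::-1])
i,Rc,c=pose("wrist",s)
for l in ["small_pot","round_pot","square_pot","long_pot"]:
    print(l,[(round(x["confidence"],2),np.round(Rc@np.array(x["position"])+c,4).tolist()) for x in r.tip_of("wrist",l)[:2]])
print(proj("wrist",[[.6225,.034,.132],[.638,-.0395,.092]],s).round(0))
E
```

```text
t 4.02 pos [0.6117 0.0077 0.2224] jaw 11.72 F [-0.31  0.73  0.33] w 0.087 j [ 0.44  0.38 -0.68  1.47  0.24  1.37 -0.05]
total tool shift (units) [ 0.944  0.635 -0.021] turn units to jaw 0.0057
small_pot [(0.79, [0.6294, 0.0342, 0.0899])]
round_pot [(0.91, [0.5188, -0.0201, 0.0027]), (0.89, [0.7335, -0.0554, 0.0008])]
square_pot [(0.86, [0.6375, -0.0388, 0.0461])]
long_pot [(0.56, [0.6302, -0.0027, -0.0039])]
[[344. 209.]
 [340. 278.]]
```

View pics/w1.png

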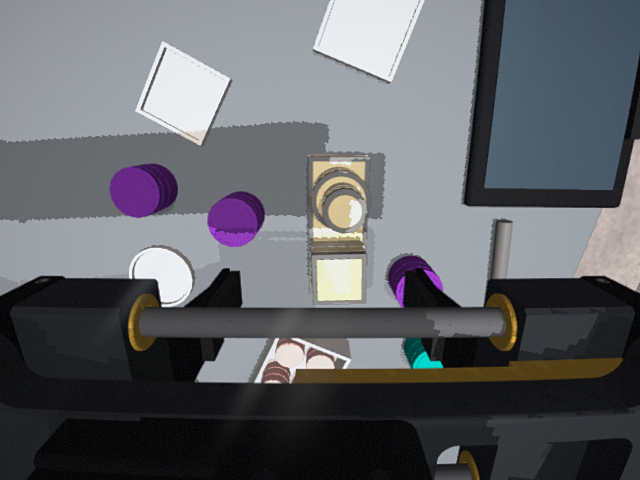

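Request:
{"method": "move_arm", "body": {"deltas": [[1,0.47,0.32,0,0.005],[1,0.47,0.32,0,0],[1,0,0,0.6,0],[1,0,0,0.8,0],[1,0,0,0.8,0],[1,0,0,0.8,0],[1,0,0,0.7,0],[1,0,0,0.6,0],[1,0,0,0.36,0],[1,0,0,0.2,0],[1,0,0,0,0],[1,0,0,0,0]]}}

```text
time: 5.27
ee_pos: [0.6219, 0.0271, 0.1018]
eef_rot: [0.637, 0.771, 0.0, 0.0]
ft_force: [-0.5, -0.2, 1.3]
width: 0.087
```

```bash
python3 go.py .6225 .034 .101 11.2; python3 - <<'E'
from h import *
s=r.read_state(); im=r.camera("wrist"); cv2.imwrite("pics/w2.png",im[:,:,::-1])
E
```

```text
t 5.27 pos [0.6219 0.0271 0.1018] jaw 10.86 F [-0.49 -0.19  1.34] w 0.087 j [ 0.38  0.5  -0.65  1.58  0.32  1.17 -0.15]
total tool shift (units) [0.267 0.077 0.031] turn units to jaw -0.0037
```

View pics/w2.png

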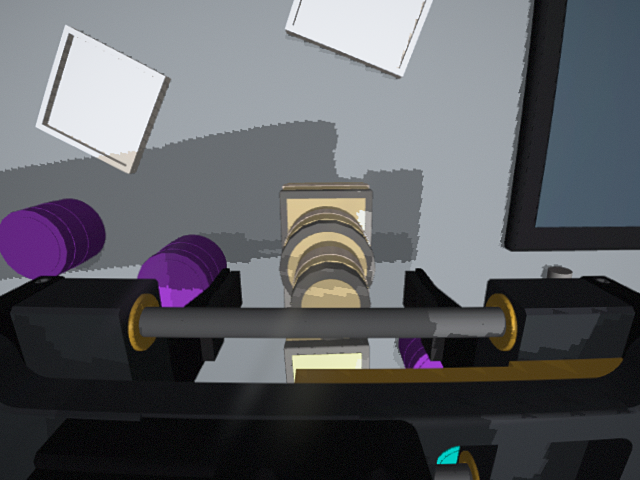

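Request:
{"method": "move_arm", "body": {"deltas": [[1,0.27,0.08,0.02,-0.004],[1,0,0,0,0],[1,0,0,0,0]]}}

```text
time: 5.57
ee_pos: [0.6225, 0.0354, 0.1011]
eef_rot: [0.634, 0.773, 0.0, 0.0]
ft_force: [-0.2, -0.4, -0.4]
width: 0.0869
```

```bash
python3 go.py .6225 .034 .101 11.2; python3 - <<'E'
from h import *
s=r.read_state(); im=r.camera("wrist"); cv2.imwrite("pics/w3.png",im[:,:,::-1])
print(proj("wrist",[[.6225,.034,.132]],s))
E
```

```text
t 5.57 pos [0.6225 0.0354 0.1011] jaw 11.33 F [-0.17 -0.41 -0.36] w 0.0869 j [ 0.37  0.5  -0.66  1.58  0.32  1.17 -0.16]
total tool shift (units) [-0.056 -0.011  0.005] turn units to jaw 0.0014
[[323.53226921 320.1980101 ]]
```

View pics/w3.png

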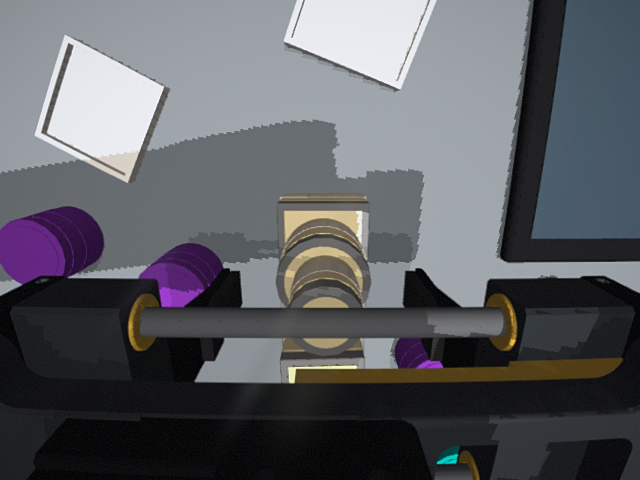

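Request:
{"method": "move_arm", "body": {"deltas": [[-1,0,0,0,0],[-1,0,0,0,0],[-1,0,0,0,0],[-1,0,0,0,0],[-1,0,0,0,0],[-1,0,0,0,0],[-1,0,0,0,0],[-1,0,0,0,0],[-1,0,0,0,0]], "squeeze": 12}}

```text
time: 6.37
ee_pos: [0.6223, 0.0344, 0.1006]
eef_rot: [0.634, 0.773, 0.0, 0.0]
ft_force: [-0.1, -0.2, -0.8]
width: 0.0357
```

```bash
python3 go.py .6225 .034 .101 11.2
```

```text
t 6.37 pos [0.6223 0.0344 0.1006] jaw 11.26 F [-0.1  -0.25 -0.75] w 0.0357 j [ 0.37  0.5  -0.65  1.58  0.33  1.17 -0.16]
total tool shift (units) [-0.017  0.005 -0.017] turn units to jaw 0.0006
```

Request:
{"method": "move_arm", "body": {"deltas": [[-1,0,0,-0.2,0],[-1,0,0,-0.6,0],[-1,0,0,-0.8,0],[-1,0,0,-0.6,0],[-1,0,0,0,0],[-1,0,0,0,0]]}}

```text
time: 6.87
ee_pos: [0.6227, 0.0345, 0.1563]
eef_rot: [0.634, 0.773, 0.0, 0.001]
ft_force: [0.4, -0.5, -0.7]
width: 0.0358
```

```bash
python3 go.py .4684 -.288 .155 11.2
```

```text
t 6.87 pos [0.6227 0.0345 0.1563] jaw 11.25 F [ 0.39 -0.46 -0.66] w 0.0358 j [ 0.38  0.45 -0.67  1.52  0.29  1.26 -0.13]
total tool shift (units) [-11.447  -8.569   0.043] turn units to jaw 0.0006
```

Request:
{"method": "move_arm", "body": {"deltas": [[-1,-0.4,-0.3,0,0],[-1,-0.8,-0.6,0,0],[-1,-0.8,-0.6,0,0],[-1,-0.8,-0.6,0,0],[-1,-0.8,-0.6,0,0],[-1,-0.8,-0.6,0,0],[-1,-0.8,-0.6,0,0],[-1,-0.8,-0.6,0,0],[-1,-0.8,-0.6,0,0],[-1,-0.8,-0.6,0,0],[-1,-0.8,-0.6,0,0],[-1,-0.8,-0.6,0,0]]}}

```text
time: 7.87
ee_pos: [0.4958, -0.2265, 0.1544]
eef_rot: [0.635, 0.773, -0.0, -0.001]
ft_force: [-0.4, 0.2, -0.3]
width: 0.0356
```

Request:
{"method": "move_arm", "body": {"deltas": [[-1,-0.8,-0.6,0,0],[-1,-0.8,-0.6,0,0],[-1,-0.5,-0.4,0,0],[-1,-0.2,-0.17,0,0],[-1,0,0,0,0],[-1,0,0,0,0],[-1,0,0,0,0]]}}

```text
time: 8.45
ee_pos: [0.4663, -0.2884, 0.1553]
eef_rot: [0.634, 0.774, 0.0, -0.0]
ft_force: [0.1, 0.6, -0.7]
width: 0.0359
```

```bash
python3 go.py .4684 -.288 .0126 11.2
```

```text
t 8.45 pos [ 0.4663 -0.2884  0.1553] jaw 11.36 F [ 0.07  0.57 -0.66] w 0.0359 j [ 0.94  0.26 -0.54  1.73  0.14  1.19  0.56]
total tool shift (units) [-0.007  0.085  5.709] turn units to jaw 0.0018
```

Request:
{"method": "move_arm", "body": {"deltas": [[-1,0,0.08,0.5,0],[-1,0,0,0.8,0],[-1,0,0,0.8,0],[-1,0,0,0.8,0],[-1,0,0,0.8,0],[-1,0,0,0.6,0],[-1,0,0,0.4,0],[-1,0,0,0.3,0],[-1,0,0,0.2,0],[-1,0,0,0.2,0],[-1,0,0,0,0],[-1,0,0,0,0]]}}

```text
time: 9.45
ee_pos: [0.4681, -0.2895, 0.0209]
eef_rot: [0.634, 0.773, 0.0, 0.0]
ft_force: [-0.1, -0.3, -0.0]
width: 0.0358
```

```bash
python3 go.py .4684 -.288 .0126 11.2;python3 - <<'E'
from h import *
s=r.read_state(); im=r.camera("top"); cv2.imwrite("pics/t4.png",cv2.resize(im[220:400,380:580,::-1],None,fx=4,fy=3.3*4/3.3))
im=r.camera("scene"); cv2.imwrite("pics/s4.png",cv2.resize(im[120:240,200:360,::-1],None,fx=5,fy=5,interpolation=cv2.INTER_CUBIC))
E
```

```text
t 9.45 pos [ 0.4681 -0.2895  0.0209] jaw 11.26 F [-0.09 -0.25 -0.  ] w 0.0358 j [ 0.9   0.42 -0.51  1.84  0.25  0.94  0.48]
total tool shift (units) [0.057 0.025 0.332] turn units to jaw 0.0007
```

View pics/s4.png

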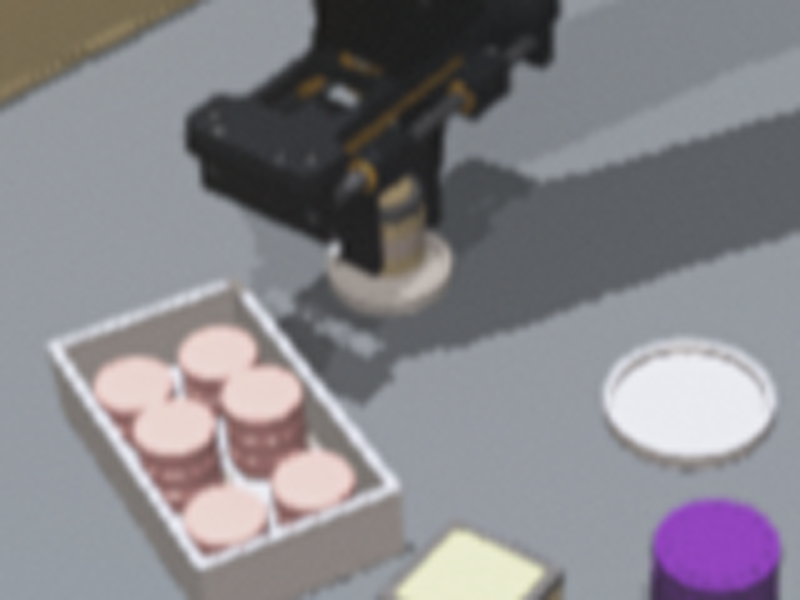

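Request:
{"method": "move_arm", "body": {"deltas": [[-1,0.05,0.02,0.12,0],[-1,0,0,0.1,0],[-1,0,0,0.08,0],[-1,0,0,0,0],[-1,0,0,0,0]]}}

```text
time: 9.97
ee_pos: [0.4679, -0.2881, 0.0129]
eef_rot: [0.634, 0.773, -0.0, -0.0]
ft_force: [-0.7, -0.5, -0.5]
width: 0.0357
```

```bash
python3 go.py .4684 -.288 .0126 11.2
```

```text
t 9.97 pos [ 0.4679 -0.2881  0.0129] jaw 11.26 F [-0.67 -0.47 -0.48] w 0.0357 j [ 0.89  0.44 -0.5   1.85  0.26  0.92  0.47]
total tool shift (units) [0.    0.021 0.013] turn units to jaw 0.0006
```

Request:
{"method": "move_arm", "body": {"deltas": [[-1,0,0,0.02,0],[0.1,0,0,0,0],[0.1,0,0,0,0],[0.1,0,0,0,0],[0.1,0,0,0,0],[0.1,0,0,-0.1,0],[0.1,0,0,-0.3,0],[0.3,0,0,-0.6,0],[0.3,0,0,-0.8,0],[0.3,0,0,-0.8,0],[0.3,0,0,-0.6,0],[1,0,0,-0.4,0]]}}

```text
time: 10.97
ee_pos: [0.4688, -0.2884, 0.105]
eef_rot: [0.634, 0.773, 0.0, 0.001]
ft_force: [0.8, -0.5, 1.2]
width: 0.0583
```

```bash
python3 go.py .622 .034 .155 11.2;python3 - <<'E'
from h import *
s=r.read_state(); im=r.camera("wrist"); cv2.imwrite("pics/w5.png",im[:,:,::-1])
i,Rc,c=pose("wrist",s)
for l in ["small_pot","small_holder"]:
    print(l,[(round(x["confidence"],2),np.round(Rc@np.array(x["position"])+c,4).tolist()) for x in r.tip_of("wrist",l)[:2]])
im=r.camera("scene"); cv2.imwrite("pics/s5.png",cv2.resize(im[120:240,200:360,::-1],None,fx=5,fy=5,interpolation=cv2.INTER_CUBIC))
E
```

```text
t 10.97 pos [ 0.4688 -0.2884  0.105 ] jaw 11.26 F [ 0.79 -0.5   1.17] w 0.0583 j [ 0.93  0.31 -0.54  1.78  0.18  1.09  0.53]
total tool shift (units) [11.449  8.532 -2.005] turn units to jaw 0.0007
small_pot []
small_holder []
```

View pics/s5.png

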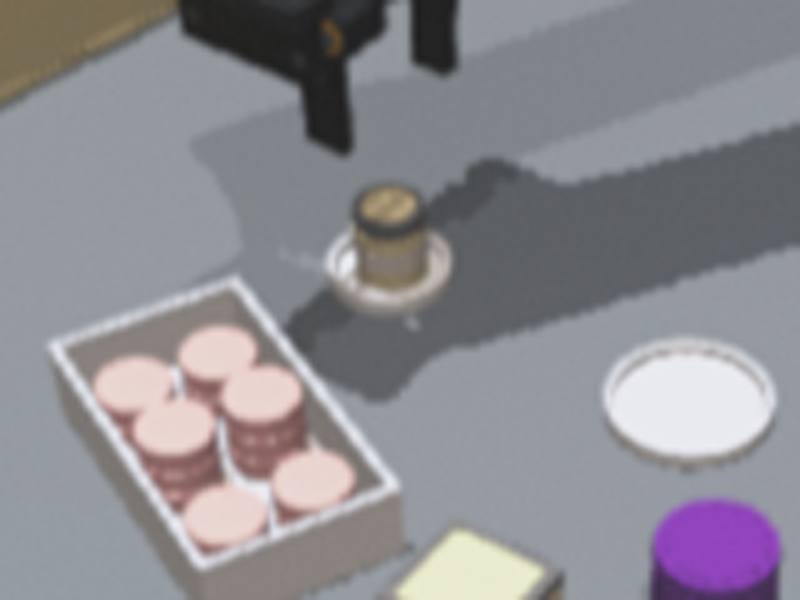

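View pics/w5.png

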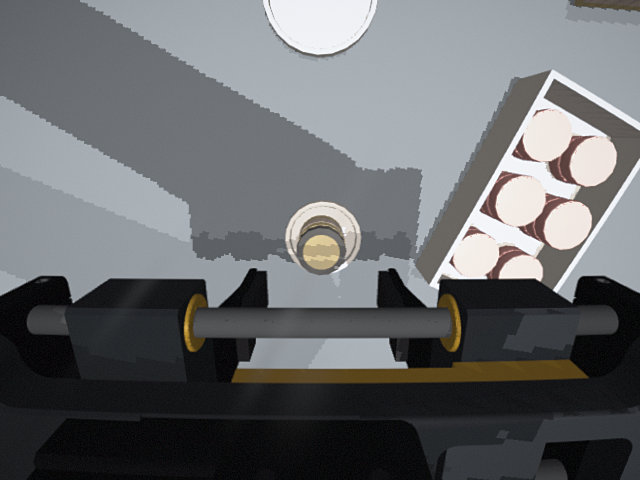

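Request:
{"method": "move_arm", "body": {"deltas": [[1,0.4,0.3,-0.6,0],[1,0.8,0.6,-0.7,0],[1,0.8,0.6,-0.7,0],[1,0.8,0.6,0,0],[1,0.8,0.6,0,0],[1,0.8,0.6,0,0],[1,0.8,0.6,0,0],[1,0.8,0.6,0,0],[1,0.8,0.6,0,0],[1,0.8,0.6,0,0],[1,0.8,0.6,0,0],[1,0.8,0.6,0,0]]}}

```text
time: 12.17
ee_pos: [0.592, -0.0278, 0.151]
eef_rot: [0.634, 0.773, -0.001, -0.001]
ft_force: [0.3, -0.1, 0.3]
width: 0.0869
```

Request:
{"method": "move_arm", "body": {"deltas": [[1,0.8,0.6,0,0],[1,0.8,0.6,0,0],[1,0.5,0.4,0,0],[1,0.2,0.1,0,0],[1,0,0,0,0],[1,0,0,0,0],[1,0,0,0,0]]}}

```text
time: 12.75
ee_pos: [0.6224, 0.034, 0.1521]
eef_rot: [0.635, 0.772, -0.001, 0.0]
ft_force: [-0.1, 0.4, 0.6]
width: 0.087
```

```bash
python3 go.py .622 .034 .058 11.2;python3 - <<'E'
from h import *
s=r.read_state(); im=r.camera("wrist"); cv2.imwrite("pics/w6.png",im[:,:,::-1])
im=r.camera("top"); cv2.imwrite("pics/t6.png",cv2.resize(im[180:260,255:375,::-1],None,fx=6,fy=6,interpolation=cv2.INTER_CUBIC))
print(proj("wrist",[[.622,.034,.092],[.638,-.0395,.092]],s).round(0))
E
```

```text
t 12.75 pos [0.6224 0.034  0.1521] jaw 11.15 F [-0.08  0.36  0.64] w 0.087 j [ 0.38  0.46 -0.67  1.53  0.3   1.26 -0.14]
total tool shift (units) [ 0.007 -0.01   3.763] turn units to jaw -0.0005
[[323. 250.]
 [325. 343.]]
```

View pics/w6.png

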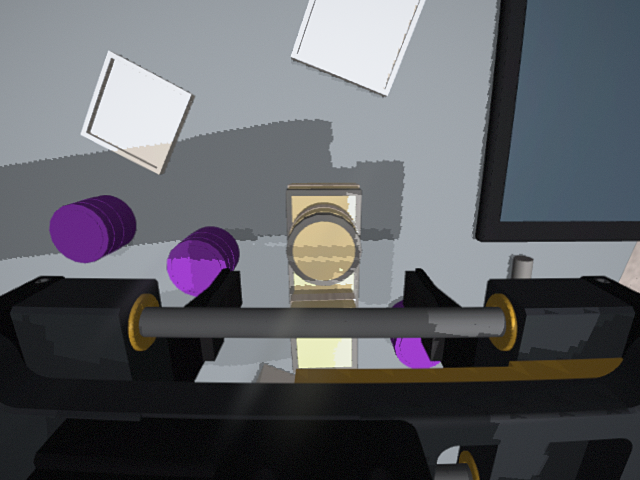

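Request:
{"method": "move_arm", "body": {"deltas": [[1,0,0,0.3,0],[1,0,0,0.6,0],[1,0,0,0.7,0],[1,0,0,0.7,0],[1,0,0,0.6,0],[1,0,0,0.4,0],[1,0,0,0.3,0],[1,0,0,0.15,0],[1,0,0,0,0],[1,0,0,0,0],[1,0,0,0,0]]}}

```text
time: 13.77
ee_pos: [0.6233, 0.0359, 0.0597]
eef_rot: [0.634, 0.773, 0.0, 0.001]
ft_force: [0.3, -0.6, 0.3]
width: 0.0868
```

```bash
python3 go.py .622 .034 .058 11.2
```

```text
t 13.77 pos [0.6233 0.0359 0.0597] jaw 11.26 F [ 0.29 -0.64  0.33] w 0.0868 j [ 0.36  0.55 -0.64  1.61  0.36  1.1  -0.18]
total tool shift (units) [-0.064 -0.066  0.067] turn units to jaw 0.0006
```

Request:
{"method": "move_arm", "body": {"deltas": [[1,-0.05,-0.05,0.05,0],[0,0,0,0,0],[-1,0,0,0,0],[-1,0,0,0,0],[-1,0,0,0,0],[-1,0,0,0,0],[-1,0,0,0,0],[-1,0,0,0,0]], "squeeze": 15}}

```text
time: 14.43
ee_pos: [0.6219, 0.0344, 0.0576]
eef_rot: [0.634, 0.773, 0.0, 0.0]
ft_force: [-0.2, 0.2, -0.3]
width: 0.0536
```

Request:
{"method": "move_arm", "body": {"deltas": [[-1,0,0,0,0],[-1,0,0,-0.3,0],[-1,0,0,-0.6,0],[-1,0,0,-0.8,0],[-1,0,0,-0.6,0],[-1,0,0,0,0],[-1,0,0,0,0]]}}

```text
time: 15.02
ee_pos: [0.6221, 0.0343, 0.1157]
eef_rot: [0.634, 0.773, 0.0, 0.001]
ft_force: [0.3, 0.2, -1.6]
width: 0.0535
```

```bash
python3 go.py .432 -.1165 .116 11.2
```

```text
t 15.02 pos [0.6221 0.0343 0.1157] jaw 11.25 F [ 0.34  0.22 -1.57] w 0.0535 j [ 0.38  0.49 -0.67  1.57  0.32  1.19 -0.15]
total tool shift (units) [-4.433 -8.636 -0.02 ] turn units to jaw 0.0006
```

Request:
{"method": "move_arm", "body": {"deltas": [[-1,-0.15,-0.3,-0.2,0],[-1,-0.36,-0.7,0,0],[-1,-0.36,-0.7,0,0],[-1,-0.36,-0.7,0,0],[-1,-0.36,-0.7,0,0],[-1,-0.36,-0.7,0,0],[-1,-0.36,-0.7,0,0],[-1,-0.36,-0.7,0,0],[-1,-0.36,-0.7,0,0],[-1,-0.36,-0.7,0,0],[-1,-0.36,-0.7,0,0],[-1,-0.36,-0.7,0,0]]}}

```text
time: 16.02
ee_pos: [0.4436, -0.1063, 0.1192]
eef_rot: [0.635, 0.773, -0.0, -0.001]
ft_force: [0.8, -0.0, 0.1]
width: 0.0537
```

Request:
{"method": "move_arm", "body": {"deltas": [[-1,-0.25,-0.5,0,0],[-1,-0.07,-0.14,0,0],[-1,0,0,0,0],[-1,0,0,0,0],[-1,0,0,0,0]]}}

```text
time: 16.43
ee_pos: [0.4321, -0.1157, 0.12]
eef_rot: [0.634, 0.773, 0.0, -0.0]
ft_force: [0.3, -0.0, -1.3]
width: 0.0537
```

```bash
python3 go.py .4323 -.1165 .0156 11.2
```

```text
t 16.43 pos [ 0.4321 -0.1157  0.12  ] jaw 11.31 F [ 0.33 -0.01 -1.34] w 0.0537 j [ 0.8   0.07 -0.65  2.01  0.05  1.08  0.32]
total tool shift (units) [-3.300e-02  2.000e-03  4.175e+00] turn units to jaw 0.0012
```

Request:
{"method": "move_arm", "body": {"deltas": [[-1,-0.03,0,0.4,0],[-1,0,0,0.7,0],[-1,0,0,0.7,0],[-1,0,0,0.7,0],[-1,0,0,0.5,0],[-1,0,0,0.4,0],[-1,0,0,0.3,0],[-1,0,0,0.2,0],[-1,0,0,0,0],[-1,0,0,0,0],[-1,0,0,0,0]]}}

```text
time: 17.35
ee_pos: [0.4322, -0.1173, 0.0231]
eef_rot: [0.634, 0.773, 0.0, 0.001]
ft_force: [0.4, 0.0, -1.4]
width: 0.0534
```

```bash
python3 go.py .4323 -.1165 .0156 11.2
```

```text
t 17.35 pos [ 0.4322 -0.1173  0.0231] jaw 11.26 F [ 0.45  0.05 -1.44] w 0.0534 j [ 0.75  0.23 -0.63  2.09  0.18  0.87  0.21]
total tool shift (units) [0.03 0.01 0.3 ] turn units to jaw 0.0006
```

Request:
{"method": "move_arm", "body": {"deltas": [[-1,0.03,0,0.12,0],[-1,0,0,0.1,0],[-1,0,0,0.07,0],[-1,0,0,0,0],[-1,0,0,0,0]]}}

```text
time: 17.77
ee_pos: [0.4317, -0.1165, 0.0153]
eef_rot: [0.634, 0.773, 0.0, 0.0]
ft_force: [0.2, 0.3, -0.6]
width: 0.0537
```

```bash
python3 go.py .4323 -.1165 .0156 11.2
```

```text
t 17.77 pos [ 0.4317 -0.1165  0.0153] jaw 11.26 F [ 0.23  0.3  -0.55] w 0.0537 j [ 0.75  0.25 -0.63  2.1   0.19  0.85  0.2 ]
total tool shift (units) [-0.004  0.025 -0.01 ] turn units to jaw 0.0006
```

Request:
{"method": "move_arm", "body": {"deltas": [[-1,0,0,0.01,0],[0.8,0,0,0,0],[0.8,0,0,0,0],[0.8,0,0,0,0],[0.8,0,0,0,0],[0.8,0,0,-0.1,0],[1,0,0,-0.4,0],[1,0,0,-0.8,0],[1,0,0,-0.8,0],[1,0,0,-0.8,0],[1,0,0,-0.8,0],[1,0,0,-0.8,0]]}}

```text
time: 18.77
ee_pos: [0.4316, -0.1162, 0.1294]
eef_rot: [0.634, 0.773, 0.0, 0.0]
ft_force: [1.0, 1.3, 0.4]
width: 0.0873
```

```bash
python3 go.py .638 -.0395 .145 11.2;python3 - <<'E'
from h import *
s=r.read_state(); im=r.camera("scene"); cv2.imwrite("pics/s7.png",cv2.resize(im[140:300,240:440,::-1],None,fx=4,fy=3.75,interpolation=cv2.INTER_CUBIC))
for c in ["scene"]:
  i,Rc,cc=pose(c)
  for l in ["round_pot","square_pot","long_pot","small_pot"]:
    print(l,[(round(x["confidence"],2),np.round(Rc@np.array(x["position"])+cc,4).tolist()) for x in r.tip_of(c,l)[:4]])
E
```

```text
t 18.77 pos [ 0.4316 -0.1162  0.1294] jaw 11.28 F [0.99 1.34 0.38] w 0.0873 j [ 0.81  0.06 -0.66  2.    0.04  1.1   0.33]
total tool shift (units) [ 1.395  8.699 -0.618] turn units to jaw 0.0009
round_pot [(0.78, [0.4168, -0.003, -0.0056]), (0.76, [0.7415, -0.0541, 0.0]), (0.7, [0.7821, -0.1486, 0.0008]), (0.63, [0.4305, -0.116, -0.0004])]
square_pot [(0.61, [0.6365, -0.0393, 0.0436])]
long_pot [(0.63, [0.6337, -0.0028, -0.0038]), (0.18, [0.639, -0.0373, 0.0463])]
small_pot [(0.78, [0.4737, -0.2906, 0.0019])]
```

View pics/s7.png

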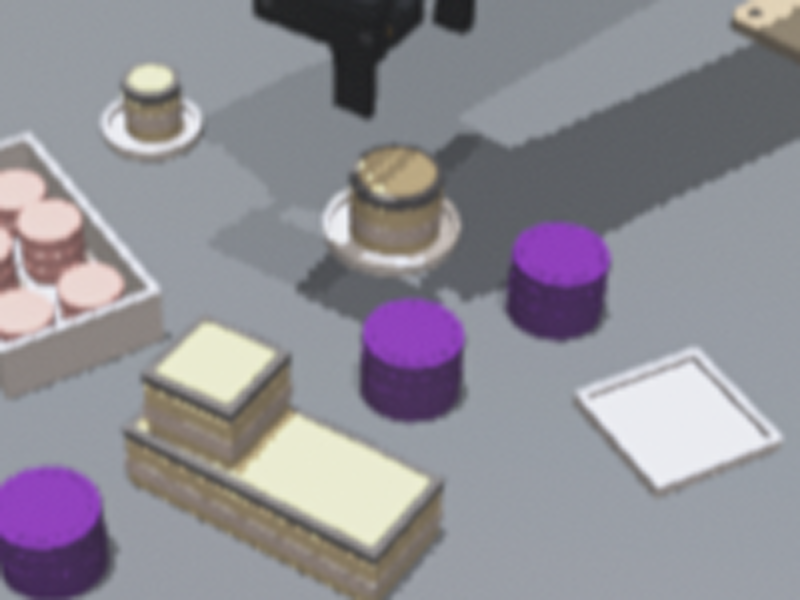

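Round pot is seated in its holder (scene crop around (395,215)); the stack is unmoved. Now the square pot.

Request:
{"method": "move_arm", "body": {"deltas": [[1,0.06,0.4,-0.3,0],[1,0.12,0.75,-0.3,0],[1,0.12,0.75,0,0],[1,0.12,0.75,0,0],[1,0.12,0.75,0,0],[1,0.12,0.75,0,0],[1,0.12,0.75,0,0],[1,0.12,0.75,0,0],[1,0.12,0.75,0,0],[1,0.12,0.75,0,0],[1,0.12,0.75,0,0],[1,0.12,0.75,0,0]]}}

```text
time: 20.02
ee_pos: [0.6371, -0.04, 0.1411]
eef_rot: [0.634, 0.773, -0.001, -0.001]
ft_force: [-0.1, 0.4, -0.2]
width: 0.087
```

Request:
{"method": "move_arm", "body": {"deltas": [[1,0.02,0.1,0,0],[1,0,0,0,0],[1,0,0,0,0],[1,0,0,0,0]]}}

```text
time: 20.35
ee_pos: [0.6384, -0.04, 0.1422]
eef_rot: [0.635, 0.773, -0.0, -0.0]
ft_force: [0.1, -0.3, -0.6]
width: 0.087
```

```bash
python3 go.py .638 -.0395 .058 11.2;python3 - <<'E'
from h import *
s=r.read_state(); im=r.camera("wrist"); cv2.imwrite("pics/w8.png",im[:,:,::-1])
print(proj("wrist",[[.638,-.0395,.092],[.6295,-.003,.046]],s).round(0))
E
```

```text
t 20.35 pos [ 0.6384 -0.04    0.1422] jaw 11.23 F [ 0.12 -0.33 -0.6 ] w 0.087 j [ 0.48  0.5  -0.66  1.49  0.31  1.26 -0.02]
total tool shift (units) [ 0.023 -0.008  3.366] turn units to jaw 0.0004
[[323. 255.]
 [321. 189.]]
```

View pics/w8.png

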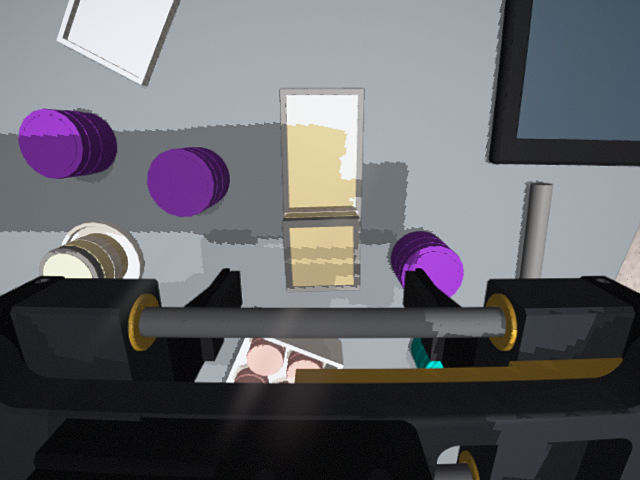

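Request:
{"method": "move_arm", "body": {"deltas": [[1,0.02,0,0.3,0],[1,0,0,0.6,0],[1,0,0,0.7,0],[1,0,0,0.6,0],[1,0,0,0.5,0],[1,0,0,0.3,0],[1,0,0,0.2,0],[1,0,0,0.15,0],[1,0,0,0,0],[1,0,0,0,0],[1,0,0,0,0]]}}

```text
time: 21.32
ee_pos: [0.6396, -0.0389, 0.0595]
eef_rot: [0.634, 0.773, 0.0, 0.0]
ft_force: [0.3, 0.7, 0.9]
width: 0.0869
```

```bash
python3 go.py .638 -.0395 .058 11.2
```

```text
t 21.32 pos [ 0.6396 -0.0389  0.0595] jaw 11.25 F [0.29 0.67 0.86] w 0.0869 j [ 0.46  0.58 -0.63  1.56  0.37  1.12 -0.06]
total tool shift (units) [-0.011 -0.068  0.062] turn units to jaw 0.0006
```

Request:
{"method": "move_arm", "body": {"deltas": [[1,-0.01,-0.06,0.05,0],[0,0,0,0,0],[-1,0,0,0,0],[-1,0,0,0,0],[-1,0,0,0,0],[-1,0,0,0,0],[-1,0,0,0,0],[-1,0,0,0,0]], "squeeze": 15}}

```text
time: 21.98
ee_pos: [0.6378, -0.0395, 0.0576]
eef_rot: [0.634, 0.773, 0.0, 0.0]
ft_force: [0.1, -0.7, 0.4]
width: 0.0524
```

```bash
python3 go.py .638 -.0395 .13 -17
```

```text
t 21.98 pos [ 0.6378 -0.0395  0.0576] jaw 11.26 F [ 0.12 -0.74  0.41] w 0.0524 j [ 0.46  0.58 -0.63  1.57  0.37  1.11 -0.06]
total tool shift (units) [-0.003  0.009 -2.898] turn units to jaw 0.314
```

Request:
{"method": "move_arm", "body": {"deltas": [[-1,0,0,0,0],[-1,0,0,-0.3,0],[-1,0,0,-0.6,0],[-1,0,0,-0.8,0],[-1,0,0,-0.6,0],[-1,0,0,-0.4,0],[-1,0,0,0,0.07],[-1,0,0,0,0.07],[-1,0,0,0,0.07],[-1,0,0,0,0.07],[-1,0,0,0,0.03],[-1,0,0,0,0]]}}

```text
time: 22.98
ee_pos: [0.6378, -0.0394, 0.1258]
eef_rot: [0.803, 0.596, 0.0, 0.0]
ft_force: [0.3, -0.8, -1.5]
width: 0.0522
```

```bash
python3 go.py .4388 .1001 .12 -17
```

```text
t 22.98 pos [ 0.6378 -0.0394  0.1258] jaw -16.76 F [ 0.26 -0.8  -1.49] w 0.0522 j [ 0.41  0.49 -0.57  1.52  0.27  1.22 -0.49]
total tool shift (units) [ 3.045 -9.23   0.227] turn units to jaw 0.0026
```

Request:
{"method": "move_arm", "body": {"deltas": [[-1,0.11,-0.33,0,0],[-1,0.24,-0.74,0,0],[-1,0.24,-0.74,0,0],[-1,0.24,-0.74,0,0],[-1,0.24,-0.74,0,0],[-1,0.24,-0.74,0,0],[-1,0.24,-0.74,0,0],[-1,0.24,-0.74,0,0],[-1,0.24,-0.74,0,0],[-1,0.24,-0.74,0,0],[-1,0.24,-0.74,0,0],[-1,0.24,-0.74,0,0]]}}

```text
time: 23.98
ee_pos: [0.4531, 0.0877, 0.1251]
eef_rot: [0.801, 0.598, -0.0, 0.0]
ft_force: [0.0, 0.5, -1.0]
width: 0.0522
```

Request:
{"method": "move_arm", "body": {"deltas": [[-1,0.2,-0.56,0,0],[-1,0.08,-0.2,0,0],[-1,0,0,0,0],[-1,0,0,0,0],[-1,0,0,0,0]]}}

```text
time: 24.4
ee_pos: [0.4391, 0.0985, 0.1251]
eef_rot: [0.802, 0.597, 0.0, 0.0]
ft_force: [-0.0, 0.6, -1.9]
width: 0.0521
```

```bash
python3 go.py .4388 .1001 .0156 -17
```

```text
t 24.4 pos [0.4391 0.0985 0.1251] jaw -16.69 F [-0.04  0.59 -1.91] w 0.0521 j [ 0.39  0.08 -0.73  1.99  0.06  1.09 -0.66]
total tool shift (units) [ 0.056 -0.031  4.382] turn units to jaw 0.0035
```

Request:
{"method": "move_arm", "body": {"deltas": [[-1,0.05,-0.03,0.4,0.003],[-1,0,0,0.7,0],[-1,0,0,0.7,0],[-1,0,0,0.7,0],[-1,0,0,0.6,0],[-1,0,0,0.4,0],[-1,0,0,0.3,0],[-1,0,0,0.25,0],[-1,0,0,0,0],[-1,0,0,0,0],[-1,0,0,0,0]]}}

```text
time: 25.32
ee_pos: [0.4385, 0.1007, 0.0244]
eef_rot: [0.803, 0.595, 0.0, 0.0]
ft_force: [0.2, 0.3, -1.9]
width: 0.0519
```

```bash
python3 go.py .4388 .1001 .0156 -17
```

```text
t 25.32 pos [0.4385 0.1007 0.0244] jaw -16.92 F [ 0.22  0.28 -1.87] w 0.0519 j [ 0.33  0.25 -0.7   2.08  0.21  0.88 -0.79]
total tool shift (units) [-0.021  0.017  0.351] turn units to jaw 0.0009
```

Request:
{"method": "move_arm", "body": {"deltas": [[-1,-0.02,0.01,0.14,0],[-1,0,0,0.12,0],[-1,0,0,0.08,0],[-1,0,0,0,0],[-1,0,0,0,0]]}}

```text
time: 25.73
ee_pos: [0.4381, 0.1, 0.0152]
eef_rot: [0.803, 0.595, 0.0, 0.0]
ft_force: [0.1, -0.1, -1.7]
width: 0.0524
```

```bash
python3 go.py .4388 .1001 .0156 -17
```

```text
t 25.73 pos [0.4381 0.1    0.0152] jaw -16.91 F [ 0.11 -0.05 -1.66] w 0.0524 j [ 0.32  0.27 -0.7   2.09  0.23  0.86 -0.8 ]
total tool shift (units) [ 0.01   0.026 -0.015] turn units to jaw 0.001
```

Request:
{"method": "move_arm", "body": {"deltas": [[-1,0,0,0.03,0],[-1,0,0,0.02,0],[-1,0,0,0,0],[0.8,0,0,0,0],[0.8,0,0,0,0],[0.8,0,0,0,0],[0.8,0,0,-0.1,0],[1,0,0,-0.4,0],[1,0,0,-0.8,0],[1,0,0,-0.8,0],[1,0,0,-0.8,0],[1,0,0,-0.6,0]]}}

```text
time: 26.73
ee_pos: [0.4385, 0.1004, 0.1039]
eef_rot: [0.803, 0.596, 0.001, 0.0]
ft_force: [0.2, -0.0, 0.0]
width: 0.0868
```

```bash
python3 go.py .6295 -.003 .12 11.2;python3 - <<'E'
from h import *
im=r.camera("scene"); cv2.imwrite("pics/s9.png",cv2.resize(im[140:300,240:440,::-1],None,fx=4,fy=3.75,interpolation=cv2.INTER_CUBIC))
for c in ["scene"]:
  i,Rc,cc=pose(c)
  for l in ["square_pot","long_pot","small_pot"]:
    print(l,[(round(x["confidence"],2),np.round(Rc@np.array(x["position"])+cc,4).tolist()) for x in r.tip_of(c,l)[:4]])
E
```

```text
t 26.73 pos [0.4385 0.1004 0.1039] jaw -16.89 F [ 0.22 -0.03  0.04] w 0.0868 j [ 0.38  0.11 -0.73  2.02  0.09  1.04 -0.69]
total tool shift (units) [-1.74   8.513 -0.634] turn units to jaw -0.3121
square_pot [(0.71, [0.4386, 0.1018, 0.0038]), (0.22, [0.6197, -0.2295, 0.0008])]
long_pot [(0.58, [0.6349, -0.0042, -0.0015])]
small_pot [(0.82, [0.4708, -0.2881, 0.0065])]
```

View pics/s9.png

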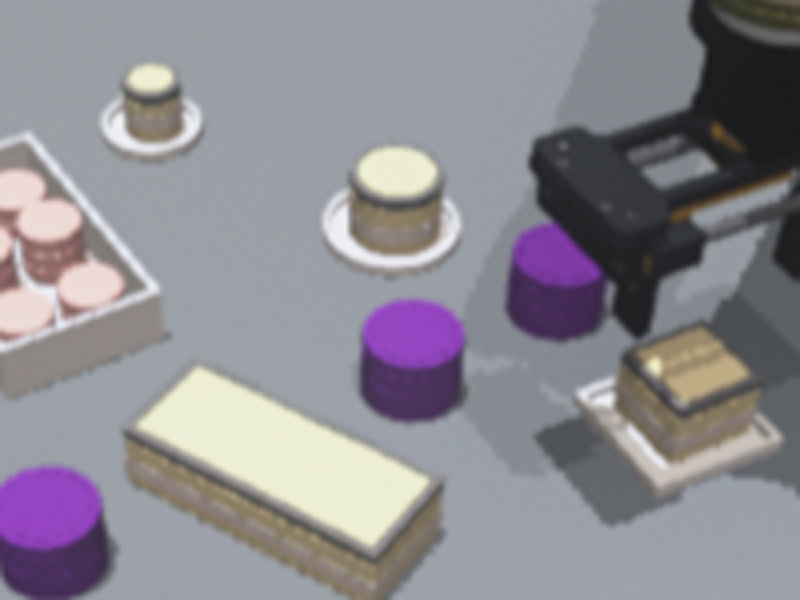

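Square pot is in its holder (crop (690,390)). Now the long pot.

Request:
{"method": "move_arm", "body": {"deltas": [[1,-0.07,0.35,-0.3,0],[1,-0.14,0.7,-0.3,0],[1,-0.14,0.7,0,0],[1,-0.14,0.7,0,0],[1,-0.14,0.7,0,0],[1,-0.14,0.7,0,0],[1,-0.14,0.7,0,0],[1,-0.14,0.7,0,0],[1,-0.14,0.7,0,0],[1,-0.14,0.7,0,0],[1,-0.14,0.7,0,0],[1,-0.14,0.7,0,0]]}}

```text
time: 27.93
ee_pos: [0.6196, 0.0018, 0.1155]
eef_rot: [0.804, 0.595, -0.001, -0.0]
ft_force: [0.8, -0.3, -0.4]
width: 0.0873
```

Request:
{"method": "move_arm", "body": {"deltas": [[1,-0.1,0.45,0,0],[1,0,0,0,-0.07],[1,0,0,0,-0.07],[1,0,0,0,-0.07],[1,0,0,0,-0.07],[1,0,0,0,-0.032],[1,0,0,0,0],[1,0,0,0,0]]}}

```text
time: 28.6
ee_pos: [0.6289, -0.0032, 0.1158]
eef_rot: [0.636, 0.772, -0.0, -0.001]
ft_force: [-0.4, -0.3, 0.9]
width: 0.087
```

```bash
python3 go.py .6295 -.003 .02 11.2;python3 - <<'E'
from h import *
s=r.read_state(); im=r.camera("wrist"); cv2.imwrite("pics/w10.png",im[:,:,::-1])
g=cv2.cvtColor(im,cv2.COLOR_RGB2HSV)
print(proj("wrist",[[.6295,-.003,.046]],s).round(0))
im=r.camera("top"); cv2.imwrite("pics/t10.png",cv2.resize(im[180:260,255:375,::-1],None,fx=6,fy=6,interpolation=cv2.INTER_CUBIC))
E
```

```text
t 28.6 pos [ 0.6289 -0.0032  0.1158] jaw 11.02 F [-0.36 -0.3   0.91] w 0.087 j [ 0.44  0.51 -0.68  1.55  0.33  1.21 -0.1 ]
total tool shift (units) [2.000e-03 3.100e-02 3.832e+00] turn units to jaw -0.002
[[324. 246.]]
```

View pics/w10.png

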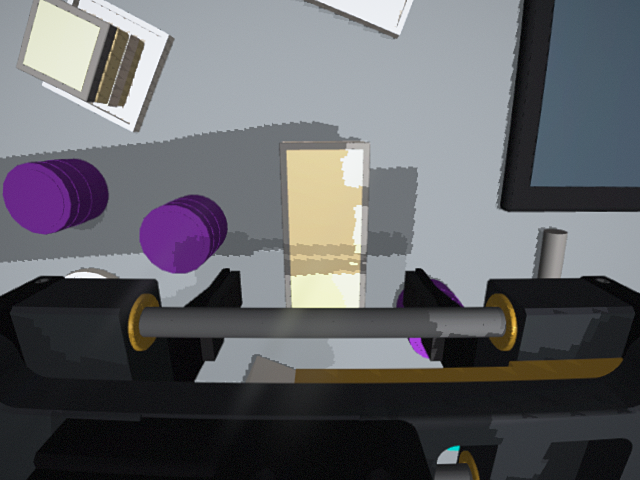

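```bash
python3 - <<'E'
from h import *
s=r.read_state()
print(plane("wrist",[(279.5,141.5),(369.5,141.5)],.046,s)*1000)
im=cv2.imread("pics/t10.png"); print(im.shape)
f=lambda p:(np.array(p)+.5)/6-.5+[255,180]
u=np.array([-.194,.981]);c=np.array([.6295,-.003])
v=np.array([u[1],-u[0]])
for a,b in [(1,1),(1,-1),(-1,-1),(-1,1)]:
    X=c+a*.075*u+b*.031*v; print(X.round(4),proj("top",np.r_[X,.046]).round(1),((proj("top",np.r_[X,.046])-[255,180]+.5)*6-.5).round(0),proj("wrist",np.r_[X,.046],s).round(1))
E
```

```text
[[585.74406159  64.18186456  46.        ]
 [645.27151495  75.74446704  46.        ]]
(480, 720, 3)
[0.6454 0.0766] [[271.3 214.9]] [[101. 212.]] [[369.9 140.3]]
[0.5845 0.0646] [[278.4 247.9]] [[143. 410.]] [[277.8 140.6]]
[ 0.6136 -0.0826] [[359.4 229.6]] [[629. 300.]] [[285.5 335.6]]
[ 0.6745 -0.0706] [[351.4 197. ]] [[581. 105.]] [[363.  335.4]]
```

View pics/t10.png

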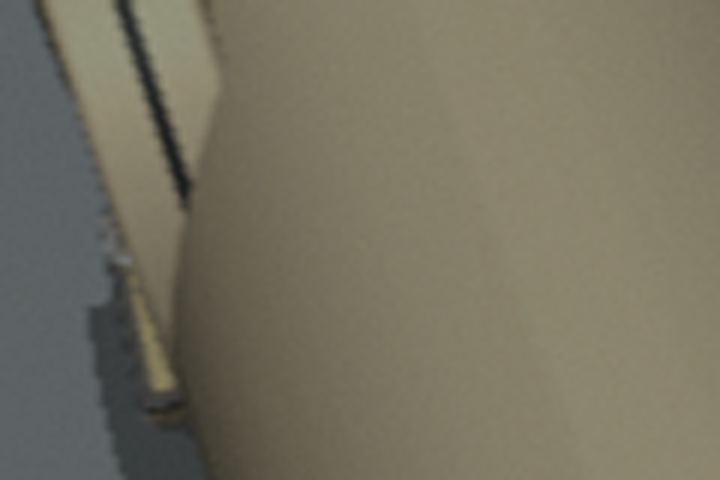

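Request:
{"method": "move_arm", "body": {"deltas": [[1,0,0.02,0.3,-0.002],[1,0,0,0.6,0],[1,0,0,0.7,0],[1,0,0,0.7,0],[1,0,0,0.6,0],[1,0,0,0.4,0],[1,0,0,0.3,0],[1,0,0,0.15,0],[1,0,0,0,0],[1,0,0,0,0],[1,0,0,0,0]]}}

```text
time: 29.62
ee_pos: [0.63, -0.0025, 0.0236]
eef_rot: [0.634, 0.774, 0.0, 0.001]
ft_force: [0.0, 0.1, 1.1]
width: 0.0868
```

```bash
python3 go.py .6295 -.003 .02 11.2
```

```text
t 29.62 pos [ 0.63   -0.0025  0.0236] jaw 11.34 F [0.02 0.07 1.08] w 0.0868 j [ 0.42  0.61 -0.64  1.62  0.4   1.05 -0.14]
total tool shift (units) [-0.015 -0.024  0.146] turn units to jaw 0.0016
```

Request:
{"method": "move_arm", "body": {"deltas": [[1,-0.01,-0.02,0.14,0],[1,0,0,0,0],[0,0,0,0,0],[-1,0,0,0,0],[-1,0,0,0,0],[-1,0,0,0,0],[-1,0,0,0,0],[-1,0,0,0,0],[-1,0,0,0,0]], "squeeze": 25}}

```text
time: 30.37
ee_pos: [0.6292, -0.0028, 0.0194]
eef_rot: [0.634, 0.774, 0.0, 0.0]
ft_force: [0.7, 0.4, -0.1]
width: 0.062
```

```bash
python3 go.py .6295 -.003 .02 11.2
```

```text
t 30.37 pos [ 0.6292 -0.0028  0.0194] jaw 11.35 F [ 0.67  0.4  -0.12] w 0.062 j [ 0.41  0.61 -0.64  1.62  0.41  1.04 -0.15]
total tool shift (units) [-0.009  0.01  -0.023] turn units to jaw 0.0017
```

Request:
{"method": "move_arm", "body": {"deltas": [[-1,0,0,0,0],[-1,0,0,-0.2,0],[-1,0,0,-0.5,0],[-1,0,0,-0.7,0],[-1,0,0,-0.7,0],[-1,0,0,-0.5,0],[-1,0,0,-0.3,0],[-1,0,0,0,0],[-1,0,0,0,0]]}}

```text
time: 31.12
ee_pos: [0.6289, -0.0031, 0.0917]
eef_rot: [0.634, 0.773, -0.0, 0.0]
ft_force: [0.6, -0.1, -3.6]
width: 0.0622
```

```bash
python3 go.py .6247 .2508 .095 -9.4; python3 - <<'E'
from h import *
im=r.camera("scene"); cv2.imwrite("pics/s11.png",im[:,:,::-1])
E
```

```text
t 31.12 pos [ 0.6289 -0.0031  0.0917] jaw 11.34 F [ 0.55 -0.14 -3.59] w 0.0622 j [ 0.44  0.53 -0.67  1.57  0.35  1.16 -0.11]
total tool shift (units) [ 9.99   1.833 -0.134] turn units to jaw 0.2304
```

View pics/s11.png

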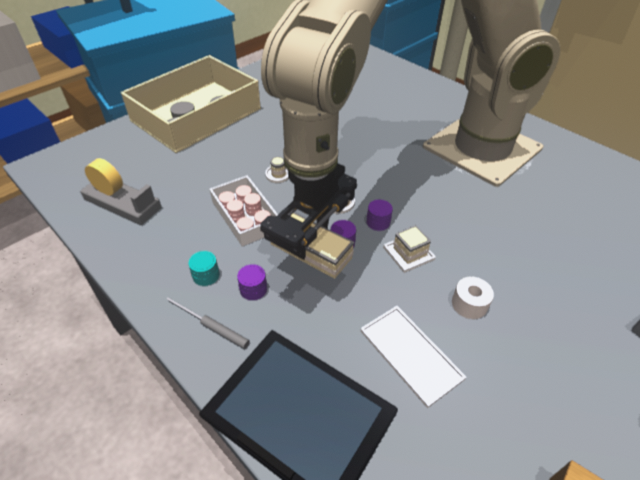

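Request:
{"method": "move_arm", "body": {"deltas": [[-1,0,0,-0.1,0.04],[-1,0,0,0,0.06],[-1,0,0,0,0.06],[-1,0,0,0,0.05],[-1,0,0,0,0.02],[-1,0,0,0,0],[-1,0,0,0,0]]}}

```text
time: 31.75
ee_pos: [0.6284, -0.0029, 0.0933]
eef_rot: [0.762, 0.648, -0.001, -0.0]
ft_force: [-0.5, -0.1, -2.9]
width: 0.0621
```

```bash
python3 go.py .6247 .2508 .095 -9.4
```

```text
t 31.75 pos [ 0.6284 -0.0029  0.0933] jaw -9.26 F [-0.45 -0.08 -2.93] w 0.0621 j [ 0.39  0.51 -0.61  1.57  0.31  1.16 -0.44]
total tool shift (units) [ 9.991 -1.781 -0.068] turn units to jaw 0.0015
```

Request:
{"method": "move_arm", "body": {"deltas": [[-1,0.2,-0.04,0,0],[-1,0.5,-0.09,0,0],[-1,0.7,-0.12,0,0],[-1,0.8,-0.14,0,0],[-1,0.8,-0.14,0,0],[-1,0.8,-0.14,0,0],[-1,0.8,-0.14,0,0],[-1,0.8,-0.14,0,0],[-1,0.8,-0.14,0,0],[-1,0.8,-0.14,0,0],[-1,0.8,-0.14,0,0],[-1,0.8,-0.14,0,0]]}}

```text
time: 32.75
ee_pos: [0.626, 0.2179, 0.0942]
eef_rot: [0.762, 0.648, 0.0, -0.0]
ft_force: [-0.3, 0.0, -4.0]
width: 0.0616
```

Request:
{"method": "move_arm", "body": {"deltas": [[-1,0.7,-0.13,0,0],[-1,0.4,-0.07,0,0],[-1,0.2,-0.04,0,0],[-1,0.08,-0.02,0,0],[-1,0,0,0,0],[-1,0,0,0,0],[-1,0,0,0,0]]}}

```text
time: 33.33
ee_pos: [0.6263, 0.249, 0.0943]
eef_rot: [0.763, 0.646, -0.0, 0.0]
ft_force: [-0.2, 0.3, -3.2]
width: 0.0617
```

```bash
python3 go.py .6247 .2508 .0234 -9.4; python3 - <<'E'
from h import *
im=r.camera("top"); cv2.imwrite("pics/t12.png",cv2.resize(im[180:340,110:310,::-1],None,fx=4,fy=3.75))
E
```

```text
t 33.33 pos [0.6263 0.249  0.0943] jaw -9.45 F [-0.24  0.25 -3.21] w 0.0617 j [-0.    0.61 -0.64  1.44  0.38  1.22 -0.85]
total tool shift (units) [ 0.063 -0.078  2.834] turn units to jaw -0.0005
```

View pics/t12.png

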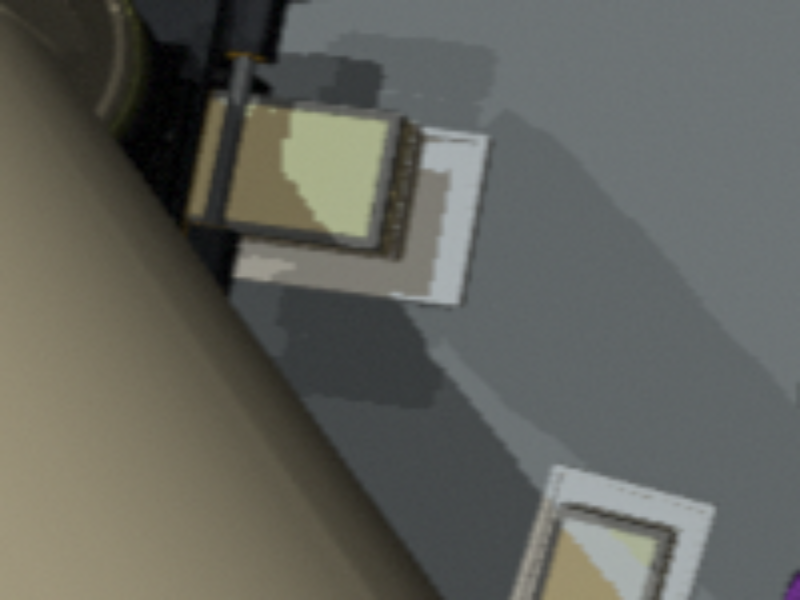

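Request:
{"method": "move_arm", "body": {"deltas": [[-1,0.06,-0.07,0.2,0],[-1,0,0,0.5,0],[-1,0,0,0.5,0],[-1,0,0,0.5,0],[-1,0,0,0.4,0],[-1,0,0,0.3,0],[-1,0,0,0.1,0],[-1,0,0,0,0],[-1,0,0,0,0],[-1,0,0,0,0]]}}

```text
time: 34.22
ee_pos: [0.6249, 0.2525, 0.0326]
eef_rot: [0.762, 0.647, 0.001, 0.0]
ft_force: [-0.6, 0.4, -3.4]
width: 0.0614
```

```bash
python3 go.py .6247 .2508 .0234 -9.4; python3 - <<'E'
from h import *
im=r.camera("scene"); cv2.imwrite("pics/s13.png",cv2.resize(im[260:420,320:520,::-1],None,fx=4,fy=3.75,interpolation=cv2.INTER_CUBIC))
E
```

```text
t 34.22 pos [0.6249 0.2525 0.0326] jaw -9.35 F [-0.57  0.36 -3.42] w 0.0614 j [-0.02  0.68 -0.62  1.48  0.41  1.11 -0.88]
total tool shift (units) [-0.069  0.004  0.366] turn units to jaw 0.0005
```

View pics/s13.png

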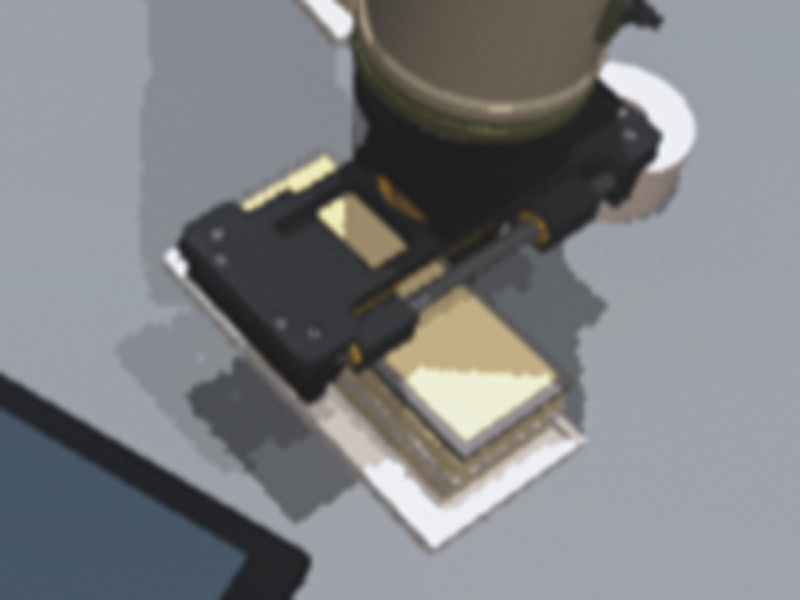

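Request:
{"method": "move_arm", "body": {"deltas": [[-1,-0.06,0,0.14,0],[-1,0,0,0.12,0],[-1,0,0,0.07,0],[-1,0,0,0,0],[-1,0,0,0,0]]}}

```text
time: 34.68
ee_pos: [0.6242, 0.2506, 0.0234]
eef_rot: [0.762, 0.647, -0.0, 0.0]
ft_force: [0.1, -0.5, -2.0]
width: 0.0617
```

```bash
python3 go.py .6247 .2508 .0234 -9.4
```

```text
t 34.68 pos [0.6242 0.2506 0.0234] jaw -9.36 F [ 0.09 -0.47 -1.98] w 0.0617 j [-0.02  0.68 -0.61  1.49  0.42  1.1  -0.88]
total tool shift (units) [0.011 0.019 0.001] turn units to jaw 0.0005
```

Request:
{"method": "move_arm", "body": {"deltas": [[-1,0,0,0.03,0],[-1,0,0,0.02,0],[-1,0,0,0,0],[-1,0,0,0,0],[1,0,0,0,0],[1,0,0,0,0],[1,0,0,0,0],[1,0,0,0,0],[1,0,0,-0.1,0],[1,0,0,-0.4,0],[1,0,0,-0.7,0],[1,0,0,-0.8,0]]}}

```text
time: 35.68
ee_pos: [0.6237, 0.2506, 0.0727]
eef_rot: [0.762, 0.647, -0.001, -0.0]
ft_force: [-0.1, 0.1, 0.9]
width: 0.0868
```

Request:
{"method": "move_arm", "body": {"deltas": [[1,0,0,-0.8,0],[1,0,0,-0.8,0],[1,0,0,-0.8,0],[1,-0.8,0,-0.5,0],[1,-0.8,0,0,0],[1,-0.8,0,0,0],[1,-0.8,0,0,0],[1,-0.8,0,0,0],[1,-0.8,0,0,0],[1,-0.8,0,0,0],[1,0,0,0,0],[1,0,0,0,0]]}}

```text
time: 36.68
ee_pos: [0.6017, 0.1114, 0.1457]
eef_rot: [0.763, 0.646, 0.0, 0.001]
ft_force: [-0.3, 0.1, -0.7]
width: 0.0871
```

```bash
python3 go.py .6247 .2508 .0234 -9.4; python3 - <<'E'
from h import *
im=r.camera("scene"); cv2.imwrite("pics/s14.png",im[:,:,::-1])
im2=r.camera("top"); cv2.imwrite("pics/t14.png",im2[:,:,::-1])
for c in ["top","scene"]:
  i,Rc,cc=pose(c)
  for l in ["small_pot","round_pot","square_pot","long_pot","label_roll"]:
    print(c,l,[(round(x["confidence"],2),np.round(Rc@np.array(x["position"])+cc,4).tolist()) for x in r.tip_of(c,l)[:5]])
E
```

```text
t 36.68 pos [0.6017 0.1114 0.1457] jaw -9.48 F [-0.28  0.09 -0.73] w 0.0871 j [ 0.25  0.43 -0.66  1.57  0.28  1.23 -0.62]
total tool shift (units) [ 5.654 -0.018  4.89 ] turn units to jaw -0.0009
top small_pot [(0.66, [0.4681, -0.287, 0.0001])]
top round_pot [(0.94, [0.7802, -0.1467, 0.0003]), (0.83, [0.5199, -0.0141, -0.004]), (0.8, [0.4111, -0.0072, -0.0042]), (0.74, [0.4314, -0.1183, 0.0008])]
top square_pot []
top long_pot [(0.36, [0.4676, -0.2918, -0.0016])]
top label_roll [(0.74, [0.4328, -0.1171, 0.0021])]
scene small_pot [(0.53, [0.472, -0.2895, 0.0041])]
scene round_pot [(0.97, [0.7817, -0.1483, 0.0002]), (0.69, [0.7351, -0.0525, -0.0015]), (0.63, [0.4371, 0.1017, 0.003]), (0.6, [0.4323, -0.1151, -0.0019]), (0.48, [0.415, -0.0068, 0.0006])]
scene square_pot [(0.72, [0.4372, 0.1001, 0.0036])]
scene long_pot [(0.63, [0.625, 0.2455, 0.0004])]
scene label_roll [(0.93, [0.4616, 0.2647, -0.0014])]
```

View pics/s14.png

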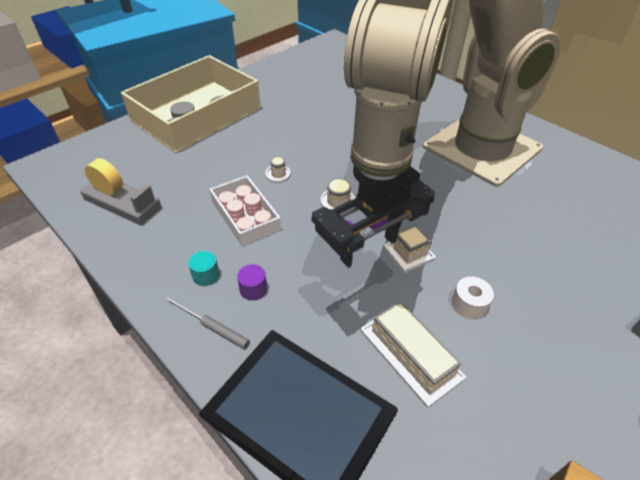

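View pics/t14.png

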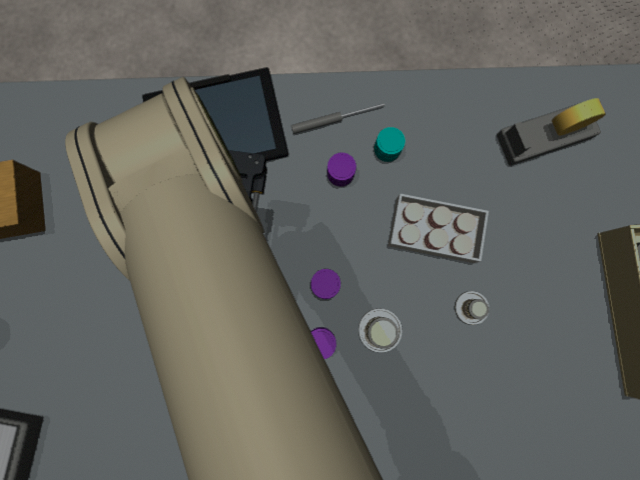

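```bash
python3 - <<'E'
import cv2
im=cv2.imread("pics/s14.png"); cv2.imwrite("pics/s15.png",cv2.resize(im[210:410,260:510],None,fx=3.2,fy=3,interpolation=cv2.INTER_CUBIC))
E
```

```text
(no output)
```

View pics/s15.png

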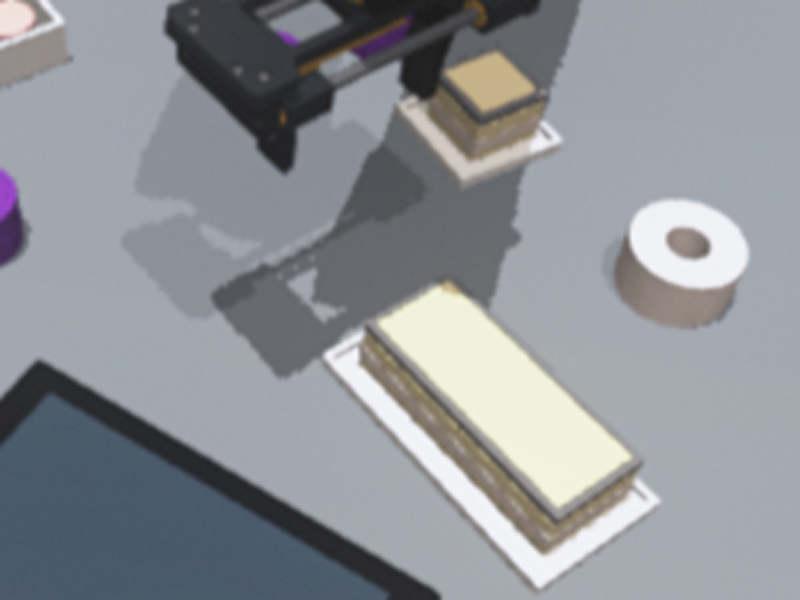

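```bash
python3 - <<'E'
from h import *
f=lambda p:(np.array(p)+.5)/[3.2,3]-.5+[260,210]
P=plane("scene",f([(364,325),(448,281),(641,460),(557,518)]),.05)*1000
H=plane("scene",f([(322,356),(661,500),(540,590)]),.01)*1000
print(P.round(1),P.mean(0),np.linalg.norm(np.roll(P,-1,0)-P,axis=1)); print(H.round(1),"holder ctr",(H[0]+H[1])/2 )
print(H.round(0),np.linalg.norm(H[1]-H[2]))
r.close_job(); print(r.read_state()["time"])
E
```

```text
[[646.  173.7  50. ]
 [588.4 186.   50. ]
 [609.8 328.7  50. ]
 [668.  318.9  50. ]] [628.05152862 251.85778862  50.        ] [ 58.9028656  144.28048011  59.02970466 146.87017015]
[[657.4 157.   10. ]
 [598.4 344.3  10. ]
 [686.5 331.1  10. ]] holder ctr [627.88525597 250.63602015  10.        ]
[[657. 157.  10.]
 [598. 344.  10.]
 [686. 331.  10.]] 89.067753590289
the job is handed in; nothing more can be done
the job is handed in; nothing more can be done
```

All four pots are in their own holders, and I handed the job in at about 37 s of the 115 s allowed. I placed them in order: small, round, square, then long. I lowered each one to its holder's floor before opening the fingers.

**Long pot:** measured in the scene picture, its centre is about 1 mm from its holder's centre, and it lies flat with the lid up.

**Small, round and square pots:** the trained networks put them within about 4 mm of the holder centres, at floor height, and the pictures agree.

**Label roll:** in the scene picture it stands where it started, and the scene network agrees to about 1 mm.

**Checks that disagreed:**
- In the last top picture the arm hid the square pot, the long pot and the label roll. For these, the network found no square pot and called two already placed pots the long pot and the label roll. I relied on the scene camera instead.
- The wrist network did not report the small pot or its holder after I placed it, though both are clearly visible in that picture.

The gripper was open and well clear of everything when I handed in. The interface gives no verdict, so I can't confirm the judged result.

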